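# Set out the gift display on the sales board

### The arm

A 6-joint arm with a two-finger parallel gripper is mounted at the origin on a cart in front of the work surface, level with it; the furniture and walls round the work are solid. World frame = base frame: x ahead of the robot, y to its left, z up, the work surface at z = 0. Lengths are in m, angles in degrees, forces in N, time in s.
With the tool pointing down it reaches from about 0.375 to 0.9 m from the base axis. Payload 3.1 kg.
Tool frame: the origin (TCP) lies midway between the tips of the shut fingers; the grasp point (between the pads) lies 19 mm behind it (bot.hold_point_z is the distance from the TCP to the grasp point, in m); z points along the fingers, y is the line along which they close (so a half turn about z gives the same grasp; the last joint's range is limited). The gripper opens to 87 mm and grips with 3 to 60 N. Pads are 19 mm wide; open, the fingers measure 117 mm over their backs; the gripper's body (75 mm by 190 mm) begins 51 mm behind the grasp point.
Start: joints at [-80.128, 30.224, 82.088, -0, 67.689, -10.227], TCP at [0.215, -0.587, 0.223] pointing down, gripper open.
Joint ranges: [-176.69, 176.69], [-43.24, 126.21], [12.49, 139.97], [-82, 262], [0, 151.66], [-163.58, 163.58]. Speed limits (degrees/s): [159.86, 159.86, 180, 180, 180, 180].

### API

Orientations are given as a 3x3 rotation matrix whose columns are the frame's x, y, z axes.
In Python, from rig import read_state, optics, order, bot gives the robot as it stands.
- The arm moves only by the tool drive_tool, never from a script. Its argument "steps" is a list of rows, each a list of 7 numbers: the finger opening in mm, from 0 to 87, then the shift along the tool's x, y, z normalised to -1 to 1, where 1 is 0.12 m, then the turn, a rotation vector about the tool's x, y, z normalised to -1 to 1, where 1 is 1.5 rad. In form: [[jaw, tx, ty, tz, ax, ay, az], ...]. A call has 1 to 8 rows; each row is the pose to reach, as a shift and turn from the pose commanded when the call began, along the tool's axes at that moment; what a row does not reach only later rows make up. A row lasts 1/10 s, in which the tool goes at most 50 mm and 8.59 degrees, less where a joint would pass 70% of its speed; a pose out of reach is approached as far as the arm can. A call with a number of a shift or a turn outside -1 to 1 is refused whole. A call with a gripper value outside its range is refused whole. The fingers move at their own pace and stop on an object; the grip force is fixed at half the most. Time passes only in rows, so rows that repeat a pose let the fingers close. It gives the time, the measured TCP pose, the force, the opening and the grip force at its end, in the units of the state.
- read_state(): the state, without advancing time (a new reading comes with each control period).
- optics.capture(name): name is "scene" or "top" or "wrist"; returns a dict with "color" (400x640x3 uint8, blue, green, red), "range_z" (400x640 float32, m along the optical axis (not along the pixel's ray), 0 where there is no reading), "fx", "fy", "cx", "cy" (pixels), "rvec" (rotation vector, rad) and "tvec" (3), from world to camera coordinates, as OpenCV has them. Camera axes: x right, y down, z forward; pixel columns grow to the right and rows downward; lengths in m; the calibration is good to about 2 mm. A picture is of the moment at which its call begins.
- order.hand_in(): hands the job in; it is judged then, once.
The state is a dict: "time_s": time; "joint_positions": joint angles; "qvel": joint speeds; "tau": joint torques, N m; "position": TCP position; "tcp_rot": TCP orientation; "force": force on the tool from outside, world axes, zero at the start; "moment": the same for the moment, N m; "opening": opening from 0.0 (shut) to 1.0 (fully open); "grasp_force": force on a finger pad.
Only numpy, scipy, OpenCV 4.12 (cv2) and the standard library are available. Lean on these libraries where they do the work, as an engineer would, in place of code of your own. Each camera call takes 0.05 s, during which the arm holds its last target. There are 200 camera calls.

### The job

Set out the gift display on the wooden board: the large card box centred on the rectangular inlay and square with it, the small card box centred and square on top of the large one, and the soap rose upright on the middle of the small box. Stand the tall candle jar on the round inlay at the end of the board nearest the blue glass ball and the short candle jar on the round inlay at the other end, so that the boxes stand between them. Set each piece down gently without dropping it, let go of everything, and leave the hand stamp and the loose ribbon spool behind the board where they are.

Things in the scene. Friction and masses are not known exactly. Their poses are not given: they have to be found in the camera images.
- display_board: Fixed brown wooden display board, 110 (its x) x 360 (its y) x 12 mm (top surface at 12 mm), with three flush dark inlays on its top: in the middle a rectangle 74 (x) x 96 (y) mm, and one 68 mm disc near each end, centred at y = +130 mm and y = -130 mm (x = 0). Origin: centre of the underside; z up. y runs along the board, to the robot's left when yaw is 0; yaw stays within 12 degrees.
- glass_ball: Fixed ornament: a blue glass ball on a turned reddish-brown foot, 64 mm across, 89 mm tall. It stands beyond one end of the board, about 260 mm from the board's middle; which end varies. That end is where the tall jar goes. Origin: centre of the underside; z up.
- tape_reel: Fixed tan roll of wide tape lying flat, 96 mm across, 48 mm tall. It stands beyond the other end of the board. Origin: centre of the underside; z up.
- large_box: Loose mauve card box with lid (fixed shut), 66 (its x) x 88 (its y) x 58 mm tall, 50 g. On the inlay its 88 mm side lies along the board. Origin: centre of the underside; z up.
- small_box: Loose plain cream card box with lid (fixed shut), 51 (its x) x 65 (its y) x 36 mm tall, 50 g. On the large box its long side lies along the long side of that box. Origin: centre of the underside; z up.
- soap_rose: Loose soap rose head, crimson, 48 mm across at the top petals and narrower at the foot, 30 mm tall, 20 g; any yaw is good. Origin: centre of the underside; z up.
- tall_jar: Loose glass candle jar with brass lid (fixed), 60 mm diameter, 85 mm tall, about 0.2 kg; the graspable body is 73 mm high; any yaw is good. Origin: centre of the underside; z up.
- short_jar: Loose glass candle jar with silver lid (fixed), 60 mm diameter, 60 mm tall, about 0.2 kg; the graspable body is 52 mm high; any yaw is good. Origin: centre of the underside; z up.
- wood_stamp: Bystander, loose: wooden hand stamp standing behind the board, 29 x 43 x 75 mm tall. Leave it alone. Origin: centre of the underside; z up.
- loose_spool: Bystander, loose: small spool of orange ribbon lying flat behind the board, 76 x 71 x 26 mm tall. Leave it alone. Origin: centre of the underside; z up.

How it is judged:
By the outcome, as a careful person would: the job done as asked, in the order asked, and still so for the second after the job is handed in, with the robot touching nothing.
It also fails if it takes over 128 s, if anything falls off the work surface, if the arm or the gripper's body presses on something with over 40 N, if the wrist force passes 120 N, or if a joint passes its speed limit or range.

## Working session

There is one attempt and no reset: what is moved stays moved. The work goes in short steps, Python scripts to look and compute and a tool call to move; the robot and the scene stay as the last step left them, time stands still between calls to the robot, and variables do not carry over. Pictures are saved under pics/ and viewed, at most 14 in all, crops included, and the job is handed in when it is done.

Besides the shell and the picture viewer there is one more tool, called in YAML: its name, and indented under it one key for each argument. drive_tool: Moves the arm, as the interface text tells. Scaled input: -1 to 1 covers 0.12 m each way for a shift and 1.5 rad each way for a turn. Its arguments: {"type":"object","properties":{"steps":{"type":"array"}},"required":["steps"]}

```bash
mkdir -p pics; ls; cat > h.py <<'E'
import numpy as np, cv2
from rig import read_state, optics, order, bot
def cloud(c):
    R=cv2.Rodrigues(np.array(c["rvec"],float))[0]; t=np.array(c["tvec"],float).ravel()
    v,u=np.mgrid[0:400,0:640]; z=c["range_z"]
    P=np.stack([(u-c["cx"])/c["fx"]*z,(v-c["cy"])/c["fy"]*z,z],-1)
    return (P-t)@R
E
python3 - <<'E'
from h import *
for n in ("scene","top"):
    c=optics.capture(n); cv2.imwrite(f"pics/{n}0.png",c["color"]); np.save(f"{n}0.npy",c,allow_pickle=True)
    R=cv2.Rodrigues(np.array(c["rvec"],float))[0]; print(n,-R.T@np.array(c["tvec"]).ravel(),R[2],c["fx"],(c["range_z"]>0).mean())
print(read_state(),bot.hold_point_z)
E
```

```text
pics
scene [0.06997711 0.68558428 0.5387146 ] [ 0.50441417 -0.71838589 -0.47904912] 361.40367001445446 0.93808984375
top [ 0.44606672 -0.06150842  1.15509223] [ 0.14012418  0.00446125 -0.99012389] 395.6899393016198 0.99609375
{'time_s': 0.1, 'joint_positions': array([-8.01279741e+01,  3.02706623e+01,  8.21495482e+01, -8.73829479e-04,
        6.76876001e+01, -1.02273480e+01]), 'qvel': array([-0.03785514, -0.21322757, -0.29284489, -0.06195284,  0.09470546,
       -0.06901522]), 'tau': array([-2.27865612e-04, -4.40986526e+01, -1.77150947e+01,  6.34016516e-02,
        5.34131681e-02, -4.30856971e-05]), 'position': array([ 0.21469028, -0.58627479,  0.2216986 ]), 'tcp_rot': array([[ 9.39096067e-01,  3.43654571e-01, -3.36505306e-04],
       [ 3.43654586e-01, -9.39094297e-01,  1.85136725e-03],
       [ 3.20220604e-04, -1.85425330e-03, -9.99998230e-01]]), 'force': array([1.32625914, 0.39440987, 1.07060973]), 'moment': array([ 0.04773125, -0.01091369, -0.0256482 ]), 'grasp_force': 0.0, 'opening': 1.0002427234597568} 0.0187
```

View pics/top0.png

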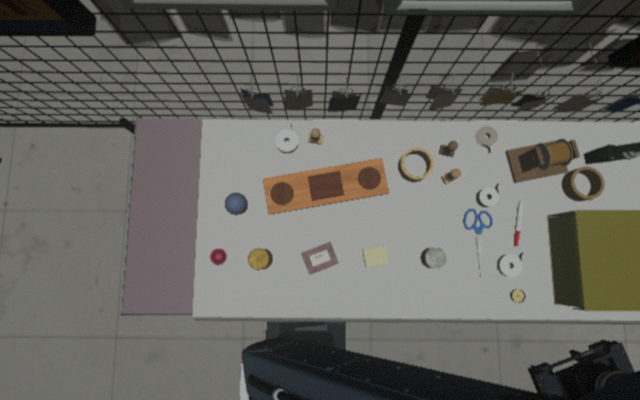

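View pics/scene0.png

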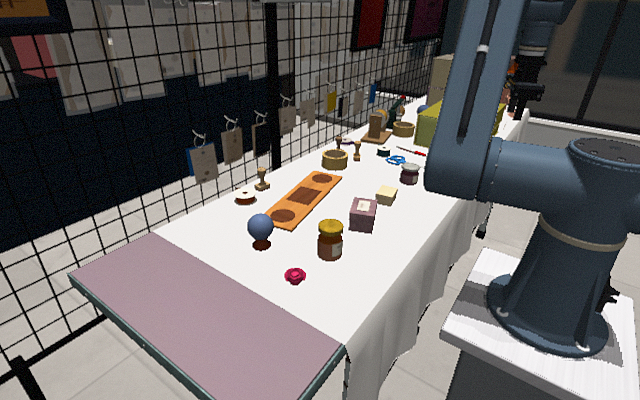

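The top view shows the rose (218,257), tall jar (259,259), large box (320,258), small box (375,257), short jar (433,258), board centre (326,186), ball on the left at (235,203) and tape reel at (415,165). The stamp is at (316,136) and the spool at (287,140). The scene view agrees, with the ball at the near (+y) end.

```bash
cat >> h.py <<'E'
def rayplane(c,uv,z):
    R=cv2.Rodrigues(np.array(c["rvec"],float))[0]; t=np.array(c["tvec"],float).ravel()
    uv=np.atleast_2d(np.array(uv,float)); d=np.c_[(uv[:,0]-c["cx"])/c["fx"],(uv[:,1]-c["cy"])/c["fy"],np.ones(len(uv))]@R
    o=-R.T@t; return (o+d*((z-o[2])/d[:,2])[:,None])[:,:2]
def rect(p):
    (x,y),(w,h),a=cv2.minAreaRect((p*1000).astype(np.float32)) ; 
    b=cv2.boxPoints(((x,y),(w,h),a)); e=[b[1]-b[0],b[2]-b[1]]; L=max(e,key=np.linalg.norm)
    yaw=np.degrees(np.arctan2(-L[0],L[1])); yaw=(yaw+90)%180-90
    return np.round([x,y,w,h,yaw],1)   # yaw: long side from +y
E
python3 - <<'E'
from h import *
c=np.load("top0.npy",allow_pickle=True).item(); P=cloud(c)
tab=P[270:300,220:500,2]; print("table z",np.median(tab),tab.std())
for n,(u,v),r,h in [("rose",(218,257),14,.03),("tall",(259,259),20,.085),("large",(320,258),25,.058),("small",(375,257),20,.036),("short",(433,258),18,.06),("ball",(235,203),18,.089),("reel",(415,165),22,.048),("stamp",(316,136),14,.075),("spool",(287,140),16,.026)]:
    w=P[v-r:v+r,u-r:u+r].reshape(-1,3); zz=w[:,2]
    m=(zz>h-.012)&(zz<h+.012); q=w[m]
    cir=cv2.minEnclosingCircle((q[:,:2]*1000).astype(np.float32))
    print(n,"z",np.percentile(zz[m],[10,50,90]).round(4),m.sum(),"rect",rect(q[:,:2]),"mean",(q[:,:2].mean(0)*1000).round(1),"circ",np.round(cir[0],1),round(cir[1],1))
# board by colour
hsv=cv2.cvtColor(c["color"],cv2.COLOR_BGR2HSV); 
roi=np.zeros((400,640),np.uint8); roi[150:222,255:395]=1
m=((hsv[...,1]>110)&(hsv[...,0]<25)&(roi>0)).astype(np.uint8)
cs=max(cv2.findContours(m,0,2)[0],key=cv2.contourArea); print("board",rect(rayplane(c,cs[:,0],.012)))
ring=cv2.drawContours(np.zeros_like(m),[cs],-1,1,-1); ring=cv2.erode(ring,np.ones((5,5)))
V=hsv[...,2]; print(np.percentile(V[ring>0],[10,30,50,70,90]))
d=((V<(np.percentile(V[ring>0],10)+np.percentile(V[ring>0],90))/2)&(ring>0)).astype(np.uint8)
for k in cv2.findContours(d,0,2)[0]:
    if cv2.contourArea(k)>100: 
        M=cv2.moments(k); print("inlay",rayplane(c,[M["m10"]/M["m00"],M["m01"]/M["m00"]],.012)*1000,rect(rayplane(c,k[:,0],.012)))
E
```

```text
table z 0.0006034466891516649 0.061809847120628654
rose z [0.0188 0.0222 0.0267] 150 rect [4.439e+02 2.271e+02 4.510e+01 4.680e+01 3.000e-01] mean [445.2 228.6] circ [445.  226.9] 24.3
tall z [0.0813 0.084  0.0869] 392 rect [439.6 102.4  57.6  57.4 -23.9] mean [439.5 102.3] circ [439.5 103. ] 29.6
large z [0.0548 0.0575 0.06  ] 762 rect [443.  -61.8  65.6  87.9  22. ] mean [443.1 -61.7] circ [443.6 -61.1] 52.6
small z [0.0326 0.0355 0.0382] 430 rect [ 449.5 -217.5   50.8   64.8    9.2] mean [ 449.4 -217.3] circ [ 449.6 -217.5] 39.7
short z [0.0564 0.0593 0.0619] 375 rect [ 4.463e+02 -3.792e+02  5.430e+01  5.840e+01  4.000e-01] mean [ 446.3 -378.6] circ [ 446.2 -379.2] 29.7
ball z [0.0786 0.0842 0.0884] 258 rect [590.6 174.   50.3  50.1 -45.3] mean [590.7 172.8] circ [591.7 173.9] 26.7
reel z [0.0408 0.0475 0.0502] 375 rect [ 714.7 -337.8   92.8   93.8   45.2] mean [ 713.7 -337.7] circ [ 714.9 -338.3] 48.3
stamp z [0.0685 0.0728 0.0759] 82 rect [795.7 -47.1  28.4  25.6 -89.7] mean [793.9 -46.6] circ [795.7 -46. ] 14.6
spool z [0.0238 0.0267 0.0296] 391 rect [789.6  40.   76.3  66.2 -64.1] mean [785.7  37.7] circ [795.8  37.6] 43.9
board [653.8 -76.8 104.8 352.6  10.5]
[ 83.  88. 134. 153. 159.]
inlay [[630.39621102  50.70722025]] [630.9  50.1  65.4  64.5 -89. ]
inlay [[654.59195017 -76.99099884]] [654.6 -77.1  73.3  97.   10.1]
inlay [[ 678.2373914  -204.65484177]] [ 677.7 -205.    64.7   66.    89.7]
```

```bash
cat >> h.py <<'E'
from scipy.spatial.transform import Rotation as Ro
def down(a):
    a=np.radians(a); return np.array([[np.cos(a),np.sin(a),0],[np.sin(a),-np.cos(a),0],[0,0,-1]])
def plan(wps,start=None):
    """wps: (x,y,z mm, yaw of tool x deg). Prints end row numbers for each call (limit .12 m/axis, 60 deg)."""
    s=read_state(); p,R=start or (np.array(s["position"]),np.array(s["tcp_rot"]))
    for x,y,z,a in wps:
        T=np.array([x,y,z])/1000; 
        while True:
            d=R.T@(T-p); rv=Ro.from_matrix(R.T@down(a)).as_rotvec()
            k=max(np.abs(d).max()/.12,np.linalg.norm(rv)/np.radians(64),1e-9); f=1/max(1,np.ceil(k-1e-3))
            row=np.round(np.r_[d*f/.12,rv*f/1.5],3)
            print("->",(x,y,z,a) if f==1 else "","rows>=%d"%np.ceil(max(np.linalg.norm(d)*f/.05,np.degrees(np.linalg.norm(rv))*f/8.59)),(row+0).tolist())
            p=p+R@(row[:3]*.12); R=R@Ro.from_rotvec(row[3:]*1.5).as_matrix()
            if f==1: break
    return p,R
def st():
    s=read_state(); R=s["tcp_rot"]; print("t",round(s["time_s"],2),"mm",(s["position"]*1000).round(1),"a",np.degrees(np.arctan2(R[1,0],R[0,0])).round(2),"F",np.round(s["force"],1),"open",round(s["opening"]*87,1),"grip",round(s["grasp_force"],1),"j",np.round(s["joint_positions"],0))
E
python3 -c "
from h import *
plan([(443,-61.8,180,112),(443,-61.8,75,112)])"
```

```text
->  rows>=3 [0.822, -0.862, 0.089, 0.0, 0.0, -0.267]
->  rows>=3 [0.82, -0.355, 0.066, 0.0, 0.0, -0.201]
->  rows>=3 [0.889, -0.096, 0.067, 0.0, 0.0, -0.2]
->  rows>=3 [0.877, 0.171, 0.066, 0.0, -0.001, -0.201]
-> (443, -61.8, 180, 112) rows>=3 [0.787, 0.424, 0.066, 0.0, 0.0, -0.2]
-> (443, -61.8, 75, 112) rows>=3 [0.0, 0.0, 0.875, 0.0, 0.0, 0.0]
```

drive_tool:
  steps:
    - [87,0.41,-0.43,0.045,0,0,-0.133]
    - [87,0.822,-0.862,0.089,0,0,-0.267]
    - [87,0.822,-0.862,0.089,0,0,-0.267]
    - [87,0.822,-0.862,0.089,0,0,-0.267]

```text
time_s: 0.5
position: [0.2727, -0.4484, 0.2106]
tcp_rot: [[0.727, 0.686, -0.002], [0.686, -0.727, 0.009], [0.005, -0.008, -1.0]]
force: [-0.7, -0.4, -0.6]
opening: 1.001
grasp_force: 0.0
```

drive_tool:
  steps:
    - [87,0.82,-0.355,0.066,0,0,-0.201]
    - [87,0.82,-0.355,0.066,0,0,-0.201]
    - [87,0.82,-0.355,0.066,0,0,-0.201]
    - [87,0.82,-0.355,0.066,0,0,-0.201]

```text
time_s: 0.9
position: [0.3151, -0.3567, 0.2039]
tcp_rot: [[0.494, 0.869, -0.0], [0.869, -0.494, 0.0], [-0.0, -0.0, -1.0]]
force: [0.8, -0.3, 0.4]
opening: 1.001
grasp_force: 0.0
```

drive_tool:
  steps:
    - [87,0.889,-0.096,0.067,0,0,-0.2]
    - [87,0.889,-0.096,0.067,0,0,-0.2]
    - [87,0.889,-0.096,0.067,0,0,-0.2]
    - [87,0.889,-0.096,0.067,0,0,-0.2]

```text
time_s: 1.3
position: [0.3582, -0.26, 0.1961]
tcp_rot: [[0.216, 0.976, 0.001], [0.976, -0.216, -0.002], [-0.001, 0.001, -1.0]]
force: [-0.4, -0.2, 0.2]
opening: 1.002
grasp_force: 0.0
```

drive_tool:
  steps:
    - [87,0.877,0.171,0.066,0,0,-0.201]
    - [87,0.877,0.171,0.066,0,0,-0.201]
    - [87,0.877,0.171,0.066,0,0,-0.201]
    - [87,0.877,0.171,0.066,0,0,-0.201]

```text
time_s: 1.7
position: [0.4014, -0.1622, 0.1882]
tcp_rot: [[-0.083, 0.997, 0.001], [0.997, 0.083, -0.002], [-0.002, 0.001, -1.0]]
force: [0.4, -0.4, -0.1]
opening: 1.002
grasp_force: 0.0
```

drive_tool:
  steps:
    - [87,0.787,0.424,0.066,0,0,-0.2]
    - [87,0.787,0.424,0.066,0,0,-0.2]
    - [87,0.787,0.424,0.066,0,0,-0.2]
    - [87,0.787,0.424,0.066,0,0,-0.2]
    - [87,0.787,0.424,0.066,0,0,-0.2]

```text
time_s: 2.2
position: [0.4436, -0.0648, 0.1802]
tcp_rot: [[-0.371, 0.929, 0.001], [0.929, 0.371, -0.001], [-0.002, 0.0, -1.0]]
force: [0.3, -0.4, 0.9]
opening: 1.003
grasp_force: 0.0
```

```bash
python3 - <<'E'
from h import *
c=optics.capture("wrist"); cv2.imwrite("pics/w1.png",c["color"]); P=cloud(c); st()
q=P[(abs(P[...,2]-.058)<.008)&(np.hypot(P[...,0]-.443,P[...,1]+.062)<.06)]
print(len(q),rect(q[:,:2]),np.median(q[:,2]))
plan([(443,-61.8,75,112),(443,-61.8,11,112)])
E
```

```text
t 2.25 mm [443.4 -64.9 180.2] a 111.76 F [ 1.1 -0.  -0.4] open 87.0 grip 0.0 j [-23.  21. 109.  -0.  50. -44.]
6734 [441.6 -59.6  65.7  87.9  21.8] 0.05724943504436408
-> (443, -61.8, 75, 112) rows>=3 [0.026, 0.006, 0.877, 0.0, 0.001, -0.003]
-> (443, -61.8, 11, 112) rows>=2 [0.0, 0.0, 0.533, 0.0, 0.0, 0.0]
```

View pics/w1.png

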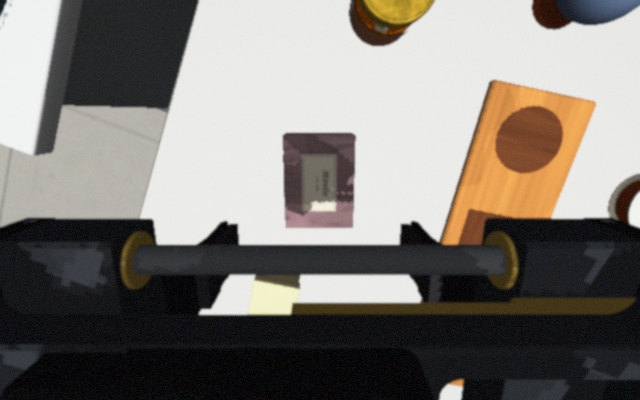

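The wrist view shows the mauve box at (320,180), centred between the fingers, with the board at right. I'll grip it.

drive_tool:
  steps:
    - [87,0.01,0,0.3,0,0,0]
    - [87,0.032,0.003,0.6,0,0,-0.003]
    - [87,0.032,0.003,0.877,0,0,-0.003]
    - [87,0.032,0.003,0.877,0,0,-0.003]

```text
time_s: 2.65
position: [0.4394, -0.0598, 0.0719]
tcp_rot: [[-0.375, 0.927, -0.008], [0.927, 0.375, 0.003], [0.005, -0.006, -1.0]]
force: [-1.5, 1.0, 0.2]
opening: 0.997
grasp_force: 0.0
```

drive_tool:
  steps:
    - [87,0,0,0.18,0,0,0]
    - [87,0,0,0.36,0,0,0]
    - [87,0,0,0.533,0,0,0]
    - [87,0,0,0.533,0,0,0]
    - [87,0,0,0.533,0,0,0]
    - [87,0,0,0.533,0,0,0]

```text
time_s: 3.25
position: [0.443, -0.0597, 0.0123]
tcp_rot: [[-0.378, 0.926, 0.003], [0.926, 0.378, -0.001], [-0.002, 0.002, -1.0]]
force: [0.3, 0.2, 0.4]
opening: 1.003
grasp_force: 0.0
```

drive_tool:
  steps:
    - [72,0,0,0,0,0,0]
    - [72,0,0,0,0,0,0]
    - [66,0,0,0,0,0,0]
    - [62,0,0,0,0,0,0]
    - [58,0,0,0,0,0,0]
    - [50,0,0,0,0,0,0]
    - [50,0,0,0,0,0,0]
    - [50,0,0,0,0,0,0]

```text
time_s: 4.05
position: [0.4421, -0.0588, 0.0111]
tcp_rot: [[-0.378, 0.926, 0.0], [0.926, 0.378, -0.0], [-0.0, 0.0, -1.0]]
force: [0.8, 0.9, 6.1]
opening: 0.747
grasp_force: 30.0
```

```bash
python3 - <<'E'
from h import *
st(); plan([(442.1,-58.8,75,112.2),(654,-75.2,75,100.6),(654,-75.2,26,100.6)])
E
```

```text
t 4.05 mm [442.1 -58.8  11.1] a 112.23 F [0.8 0.9 6.1] open 65.0 grip 30.0 j [-22.  40. 116.   0.  23. -44.]
-> (442.1, -58.8, 75, 112.2) rows>=2 [0.0, 0.0, -0.533, 0.0, 0.0, 0.0]
->  rows>=3 [-0.398, 0.792, 0.0, 0.0, 0.0, 0.068]
-> (654, -75.2, 75, 100.6) rows>=3 [-0.314, 0.827, 0.0, 0.0, 0.0, 0.067]
-> (654, -75.2, 26, 100.6) rows>=1 [0.0, 0.0, 0.409, 0.0, 0.0, 0.0]
```

drive_tool:
  steps:
    - [50,0,0,-0.05,0,0,0]
    - [50,0,0,-0.2,0,0,0]
    - [50,0,0,-0.37,0,0,0]
    - [50,0,0,-0.533,0,0,0]
    - [50,0,0,-0.533,0,0,0]

```text
time_s: 4.55
position: [0.4433, -0.0593, 0.0767]
tcp_rot: [[-0.378, 0.926, 0.004], [0.926, 0.378, -0.002], [-0.003, 0.003, -1.0]]
force: [0.8, 0.3, -0.9]
opening: 0.745
grasp_force: 30.0
```

drive_tool:
  steps:
    - [50,-0.05,0.1,0,0,0,0.01]
    - [50,-0.13,0.26,0,0,0,0.023]
    - [50,-0.22,0.44,0,0,0,0.038]
    - [50,-0.31,0.62,0,0,0,0.053]
    - [50,-0.398,0.792,0,0,0,0.068]

```text
time_s: 5.05
position: [0.5485, -0.0669, 0.0739]
tcp_rot: [[-0.281, 0.96, -0.001], [0.96, 0.281, 0.0], [0.001, -0.001, -1.0]]
force: [0.1, -0.4, -1.2]
opening: 0.743
grasp_force: 30.0
```

drive_tool:
  steps:
    - [50,-0.08,0.21,0,0,0,0.017]
    - [50,-0.16,0.42,0,0,0,0.034]
    - [50,-0.24,0.63,0,0,0,0.051]
    - [50,-0.29,0.76,0,0,0,0.061]
    - [50,-0.314,0.827,0,0,0,0.067]
    - [50,-0.314,0.827,0,0,0,0.067]

```text
time_s: 5.65
position: [0.6542, -0.0752, 0.0738]
tcp_rot: [[-0.185, 0.983, -0.001], [0.983, 0.185, 0.0], [0.0, -0.001, -1.0]]
force: [1.1, -0.1, 0.3]
opening: 0.742
grasp_force: 30.0
```

drive_tool:
  steps:
    - [50,0,0,0.12,0,0,0]
    - [50,0,0,0.25,0,0,0]
    - [50,0,0,0.35,0,0,0]
    - [50,0,0,0.409,0,0,0]
    - [50,0,0,0.409,0,0,0]
    - [50,0,0,0.409,0,0,0]
    - [50,0,0,0.409,0,0,0]

```text
time_s: 6.35
position: [0.6541, -0.0753, 0.0259]
tcp_rot: [[-0.184, 0.983, 0.0], [0.983, 0.184, -0.0], [-0.0, 0.0, -1.0]]
force: [-0.2, 0.2, -0.7]
opening: 0.746
grasp_force: 30.0
```

```bash
python3 - <<'E'
from h import *
c=optics.capture("wrist");cv2.imwrite("pics/w2.png",c["color"]);c=optics.capture("scene");cv2.imwrite("pics/s2.png",c["color"][120:300,180:440])
st(); plan([(654,-75.2,23.3,100.6)])
E
```

```text
t 6.45 mm [654.2 -75.3  26. ] a 100.63 F [ 0.6  0.2 -0.1] open 64.5 grip 30.0 j [-16.  47.  84.   0.  49. -27.]
-> (654, -75.2, 23.3, 100.6) rows>=1 [0.001, -0.001, 0.023, 0.0, 0.0, 0.0]
```

View pics/w2.png

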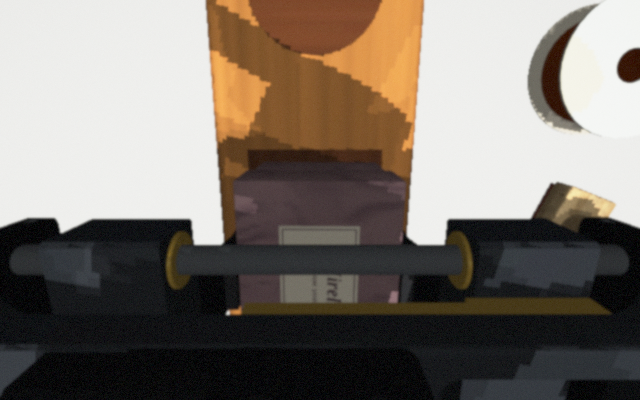

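The wrist view shows the box held level over the board, with the inlay's far edge at row 150 (columns 248–382) and the box's top at columns 236–406. I'll set it down, release, retreat and check from above.

drive_tool:
  steps:
    - [50,0.001,-0.001,0.008,0,0,0]
    - [50,0.001,-0.001,0.016,0,0,0]
    - [50,0.001,-0.001,0.023,0,0,0]
    - [50,0.001,-0.001,0.023,0,0,0]
    - [50,0.001,-0.001,0.024,0,0,0]
    - [50,0.001,-0.001,0.024,0,0,0]

```text
time_s: 7.05
position: [0.6538, -0.0751, 0.0231]
tcp_rot: [[-0.184, 0.983, 0.0], [0.983, 0.184, 0.0], [-0.0, 0.0, -1.0]]
force: [0.8, 0.5, 1.0]
opening: 0.747
grasp_force: 30.0
```

drive_tool:
  steps:
    - [66,0,0,0,0,0,0]
    - [70,0,0,0,0,0,0]
    - [80,0,0,0,0,0,0]
    - [80,0,0,0,0,0,0]
    - [80,0,0,0,0,0,0]

```text
time_s: 7.55
position: [0.6538, -0.0751, 0.0228]
tcp_rot: [[-0.184, 0.983, -0.0], [0.983, 0.184, 0.0], [0.0, -0.0, -1.0]]
force: [-0.6, -0.1, 1.1]
opening: 0.909
grasp_force: 0.0
```

drive_tool:
  steps:
    - [80,0,0,-0.2,0,0,0]
    - [80,0,0,-0.5,0,0,0]
    - [80,0,0,-0.9,0,0,0]
    - [80,0,0,-0.9,0,0,0]

```text
time_s: 7.95
position: [0.6588, -0.0764, 0.1381]
tcp_rot: [[-0.185, 0.983, 0.014], [0.983, 0.185, -0.004], [-0.006, 0.013, -1.0]]
force: [1.3, -0.7, 0.5]
opening: 0.919
grasp_force: 0.0
```

drive_tool:
  steps:
    - [80,-0.2,-0.5,0,0,0,0]
    - [80,-0.5,-0.9,0,0,0,0]
    - [80,-0.9,-0.9,0,0,0,0]
    - [80,-0.9,-0.9,0,0,0,0]

```text
time_s: 8.35
position: [0.5666, -0.2054, 0.1309]
tcp_rot: [[-0.181, 0.983, 0.001], [0.983, 0.181, -0.002], [-0.002, 0.0, -1.0]]
force: [1.2, 0.1, -1.0]
opening: 0.917
grasp_force: 0.0
```

```bash
cat >> h.py <<'E'
def top_of(c,x,y,h,r,tol=.008):
    P=cloud(c); q=P[(abs(P[...,2]-h)<tol)&(np.hypot(P[...,0]-x/1e3,P[...,1]-y/1e3)<r/1e3)]
    print(len(q),"z",np.median(q[:,2]).round(4),"rect",rect(q[:,:2]),"mean",(q[:,:2].mean(0)*1e3).round(1),"circ",np.round(cv2.minEnclosingCircle((q[:,:2]*1000).astype(np.float32)),1) if 0 else ""); return q
E
python3 - <<'E'
from h import *
c=optics.capture("top"); st(); cv2.imwrite("pics/t3.png",cv2.resize(c["color"][120:320,180:500],None,fx=2,fy=2))
top_of(c,654,-77,.070,70)
c=optics.capture("wrist"); cv2.imwrite("pics/w3.png",c["color"]);top_of(c,654,-77,.070,70)
E
```

```text
t 8.4 mm [ 567.3 -206.3  130.9] a 100.37 F [-0.2 -1.   0.3] open 80.1 grip 0.0 j [-31.  35.  90.  -0.  55. -41.]
733 z 0.0698 rect [655.  -77.7  66.4  88.1  10.5] mean [654.6 -77.6] circ 
11418 z 0.0694 rect [655.7 -85.2  66.6  68.6  10.3] mean [654.2 -85.1] circ
```

View pics/t3.png

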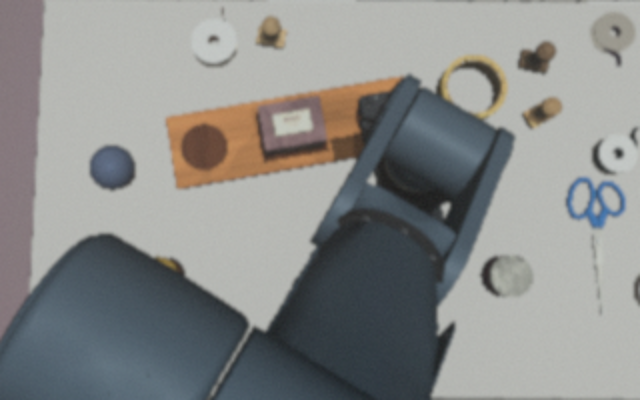

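The large box sits centred and square on the inlay, at about (292,125) in the crop. Next is the small box.

```bash
python3 - <<'E'
from h import *
plan([(449.5,-217.5,80,99.2),(449.5,-217.5,4,99.2)])
E
```

```text
-> (449.5, -217.5, 80, 99.2) rows>=3 [0.065, -0.989, 0.422, 0.001, 0.001, 0.014]
-> (449.5, -217.5, 4, 99.2) rows>=2 [0.0, 0.0, 0.633, 0.0, 0.0, 0.0]
```

drive_tool:
  steps:
    - [80,0.02,-0.3,0.12,0,0,0.005]
    - [80,0.04,-0.65,0.27,0,0,0.01]
    - [80,0.065,-0.989,0.422,0,0,0.014]
    - [80,0.065,-0.989,0.422,0,0,0.014]
    - [80,0.065,-0.989,0.422,0,0,0.014]
    - [80,0.065,-0.989,0.422,0,0,0.014]
    - [80,0.065,-0.989,0.422,0,0,0.014]

```text
time_s: 9.15
position: [0.4517, -0.2157, 0.0808]
tcp_rot: [[-0.165, 0.986, 0.003], [0.986, 0.165, -0.002], [-0.002, 0.002, -1.0]]
force: [-0.8, -0.2, 0.8]
opening: 0.917
grasp_force: 0.0
```

```bash
python3 - <<'E'
from h import *
st();plan([(449.5,-217.5,4,99.2)])
c=optics.capture("wrist");top_of(c,449,-217,.036,60)
E
```

```text
t 9.15 mm [ 451.7 -215.7   80.8] a 99.51 F [-0.8 -0.2  0.8] open 79.8 grip 0.0 j [-38.  34. 107.   0.  39. -48.]
-> (449.5, -217.5, 4, 99.2) rows>=2 [-0.01, -0.022, 0.64, 0.002, 0.002, 0.004]
5859 z 0.0352 rect [ 447.5 -210.5   51.1   54.6    9.5] mean [ 447.3 -209.1] circ
```

drive_tool:
  steps:
    - [80,-0.01,-0.022,0.15,0,0,0.003]
    - [80,-0.01,-0.022,0.3,0,0,0.003]
    - [80,-0.01,-0.022,0.45,0,0,0.003]
    - [80,-0.01,-0.022,0.58,0,0,0.003]
    - [80,-0.01,-0.022,0.637,0,0,0.003]
    - [80,-0.01,-0.022,0.637,0,0,0.003]
    - [80,-0.01,-0.022,0.637,0,0,0.003]

```text
time_s: 9.9
position: [0.4477, -0.2172, 0.0042]
tcp_rot: [[-0.16, 0.987, 0.001], [0.987, 0.16, -0.001], [-0.001, 0.001, -1.0]]
force: [0.2, 0.6, -0.0]
opening: 0.923
grasp_force: 0.0
```

drive_tool:
  steps:
    - [60,0,0,0,0,0,0]
    - [56,0,0,0,0,0,0]
    - [52,0,0,0,0,0,0]
    - [48,0,0,0,0,0,0]
    - [40,0,0,0,0,0,0]
    - [40,0,0,0,0,0,0]
    - [40,0,0,0,0,0,0]
    - [40,0,0,0,0,0,0]

```text
time_s: 10.7
position: [0.4472, -0.2171, 0.004]
tcp_rot: [[-0.159, 0.987, 0.0], [0.987, 0.159, -0.0], [-0.0, 0.0, -1.0]]
force: [-0.5, 0.8, 4.5]
opening: 0.58
grasp_force: 30.0
```

```bash
python3 - <<'E'
from h import *
st()
s=read_state();p=s["position"]*1000;R=s["tcp_rot"]
off=float(R[:2,0]@(np.array([449.5,-217.5])-p[:2])); print("off along tool x",off)
a=100.5; tx=np.array([np.cos(np.radians(a)),np.sin(np.radians(a))]); ty=np.array([tx[1],-tx[0]])
t=np.array([655,-77.7])-off*tx-0.7*ty; z=p[2]+70
print(t,z); plan([(p[0],p[1],120,99.2),(t[0],t[1],120,a),(t[0],t[1],z+3,a)])
E
```

```text
t 10.7 mm [ 447.2 -217.1    4. ] a 99.17 F [-0.5  0.8  4.5] open 50.5 grip 30.0 j [-39.  42. 109.   0.  29. -48.]
off along tool x -0.711172103927415
[654.18212074 -77.12830141] 74.02009197097684
-> (np.float64(447.23546720688626), np.float64(-217.145088751504), 120, 99.2) rows>=3 [0.0, 0.0, -0.966, 0.0, 0.0, 0.0]
->  rows>=3 [0.438, 0.944, 0.0, 0.0, 0.0, -0.008]
-> (np.float64(654.1821207426306), np.float64(-77.12830140653529), 120, 100.5) rows>=3 [0.427, 0.95, 0.0, 0.0, 0.0, -0.008]
-> (np.float64(654.1821207426306), np.float64(-77.12830140653529), np.float64(77.02009197097684), 100.5) rows>=1 [0.001, 0.0, 0.358, 0.0, 0.0, 0.0]
```

drive_tool:
  steps:
    - [40,0,0,-0.05,0,0,0]
    - [40,0,0,-0.2,0,0,0]
    - [40,0,0,-0.4,0,0,0]
    - [40,0,0,-0.6,0,0,0]
    - [40,0,0,-0.8,0,0,0]
    - [40,0,0,-0.966,0,0,0]
    - [40,0,0,-0.966,0,0,0]

```text
time_s: 11.4
position: [0.4483, -0.218, 0.122]
tcp_rot: [[-0.159, 0.987, 0.004], [0.987, 0.159, -0.003], [-0.004, 0.004, -1.0]]
force: [-0.3, 0.3, -0.7]
opening: 0.588
grasp_force: 30.0
```

drive_tool:
  steps:
    - [40,0.04,0.09,0,0,0,0]
    - [40,0.13,0.28,0,0,0,-0.002]
    - [40,0.23,0.5,0,0,0,-0.004]
    - [40,0.33,0.72,0,0,0,-0.006]
    - [40,0.438,0.944,0,0,0,-0.008]

```text
time_s: 11.9
position: [0.551, -0.1454, 0.1179]
tcp_rot: [[-0.171, 0.985, -0.003], [0.985, 0.171, 0.002], [0.002, -0.003, -1.0]]
force: [0.2, -0.6, -1.0]
opening: 0.585
grasp_force: 30.0
```

drive_tool:
  steps:
    - [40,0.1,0.22,0,0,0,-0.002]
    - [40,0.2,0.44,0,0,0,-0.004]
    - [40,0.3,0.67,0,0,0,-0.006]
    - [40,0.39,0.86,0,0,0,-0.008]
    - [40,0.427,0.95,0,0,0,-0.008]
    - [40,0.427,0.95,0,0,0,-0.008]
    - [40,0.427,0.95,0,0,0,-0.008]

```text
time_s: 12.6
position: [0.6528, -0.077, 0.1185]
tcp_rot: [[-0.183, 0.983, -0.003], [0.983, 0.183, 0.0], [0.001, -0.003, -1.0]]
force: [-0.8, 0.5, -0.6]
opening: 0.585
grasp_force: 30.0
```

drive_tool:
  steps:
    - [40,0,0,0.09,0,0,0]
    - [40,0,0,0.2,0,0,0]
    - [40,0,0,0.3,0,0,0]
    - [40,0,0,0.358,0,0,0]
    - [40,0,0,0.358,0,0,0]
    - [40,0,0,0.358,0,0,0]
    - [40,0,0,0.358,0,0,0]

```text
time_s: 13.3
position: [0.6546, -0.0772, 0.0772]
tcp_rot: [[-0.183, 0.983, 0.001], [0.983, 0.183, -0.0], [-0.001, 0.001, -1.0]]
force: [-0.1, -0.1, -0.2]
opening: 0.584
grasp_force: 30.0
```

```bash
python3 - <<'E'
from h import *
st(); plan([(654.2,-77.1,74.2,100.5)])
E
```

```text
t 13.3 mm [654.6 -77.2  77.2] a 100.54 F [-0.1 -0.1 -0.2] open 50.8 grip 30.0 j [-16.  43.  83.  -0.  54. -27.]
-> (654.2, -77.1, 74.2, 100.5) rows>=1 [0.002, -0.003, 0.025, 0.001, 0.0, 0.001]
```

drive_tool:
  steps:
    - [40,0.002,-0.003,0.008,0,0,0]
    - [40,0.002,-0.003,0.016,0,0,0]
    - [40,0.002,-0.003,0.023,0,0,0]
    - [40,0.002,-0.003,0.026,0,0,0]
    - [40,0.002,-0.003,0.026,0,0,0]
    - [40,0.002,-0.003,0.026,0,0,0]

```text
time_s: 13.9
position: [0.6537, -0.0769, 0.0736]
tcp_rot: [[-0.183, 0.983, 0.0], [0.983, 0.183, -0.0], [-0.0, 0.0, -1.0]]
force: [-0.4, -0.1, 0.3]
opening: 0.586
grasp_force: 30.0
```

drive_tool:
  steps:
    - [53,0,0,0,0,0,0]
    - [58,0,0,0,0,0,0]
    - [66,0,0,0,0,0,0]
    - [66,0,0,0,0,0,0]

```text
time_s: 14.3
position: [0.6537, -0.0769, 0.0737]
tcp_rot: [[-0.183, 0.983, 0.0], [0.983, 0.183, -0.0], [-0.0, 0.0, -1.0]]
force: [-0.3, 0.7, -0.1]
opening: 0.732
grasp_force: 0.0
```

drive_tool:
  steps:
    - [66,0,0,-0.1,0,0,0]
    - [66,0,0,-0.4,0,0,0]
    - [66,0,0,-0.8,0,0,0]
    - [66,0,0,-0.8,0,0,0]

```text
time_s: 14.7
position: [0.6588, -0.0783, 0.178]
tcp_rot: [[-0.183, 0.983, 0.015], [0.983, 0.183, -0.004], [-0.007, 0.014, -1.0]]
force: [0.5, -0.4, 0.7]
opening: 0.758
grasp_force: 0.0
```

drive_tool:
  steps:
    - [66,0.3,-0.4,0,0,0,0]
    - [66,0.6,-0.8,0,0,0,0]
    - [66,0.95,-0.95,0,0,0,0]
    - [66,0.95,-0.95,0,0,0,0]
    - [66,0.95,-0.95,0,0,0,0]

```text
time_s: 15.2
position: [0.5191, 0.0158, 0.1702]
tcp_rot: [[-0.185, 0.983, -0.001], [0.983, 0.185, 0.0], [0.0, -0.001, -1.0]]
force: [0.6, -0.7, 0.1]
opening: 0.757
grasp_force: 0.0
```

```bash
python3 - <<'E'
from h import *
st(); c=optics.capture("top"); cv2.imwrite("pics/t4.png",cv2.resize(c["color"][120:320,180:500],None,fx=2,fy=2))
top_of(c,655,-77,.106,60); top_of(c,655,-77,.070,60); top_of(c,445,227,.024,35,.01)
plan([(445,227.5,130,100),(445,227.5,60,100)])
E
```

```text
t 15.2 mm [519.1  15.8 170.2] a 100.68 F [ 0.6 -0.7  0.1] open 65.9 grip 0.0 j [-11.  26. 100.   0.  53. -21.]
450 z 0.1051 rect [654.7 -77.5  51.6  64.8  10.6] mean [654.3 -77.3] circ 
268 z 0.0696 rect [654.6 -77.7  65.1  88.2  10.7] mean [644.7 -76.8] circ 
89 z 0.021 rect [448.  239.2  22.5  43.8  71.8] mean [448.2 238.4] circ 
->  rows>=3 [0.931, -0.15, 0.167, 0.001, 0.0, 0.004]
-> (445, 227.5, 130, 100) rows>=3 [0.931, -0.155, 0.167, 0.0, 0.001, 0.003]
-> (445, 227.5, 60, 100) rows>=2 [-0.001, -0.001, 0.583, 0.0, 0.0, 0.0]
```

View pics/t4.png

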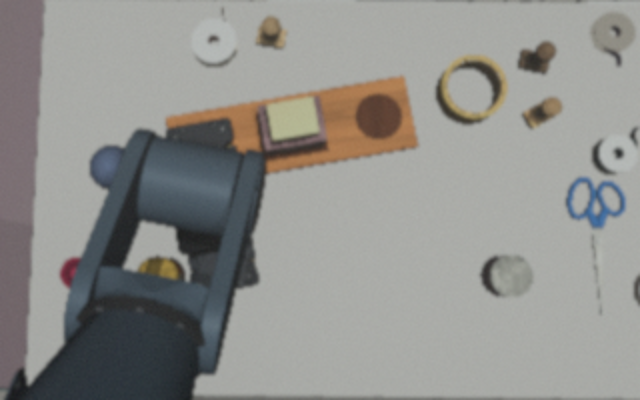

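The small box (293,118 in the crop) is centred and square on the large one. Next is the rose.

drive_tool:
  steps:
    - [66,0.31,-0.05,0.05,0,0,0.001]
    - [66,0.62,-0.1,0.1,0,0,0.002]
    - [66,0.931,-0.15,0.167,0,0,0.004]
    - [66,0.931,-0.15,0.167,0,0,0.004]

```text
time_s: 15.65
position: [0.4821, 0.1231, 0.1488]
tcp_rot: [[-0.18, 0.984, -0.002], [0.984, 0.18, 0.001], [0.001, -0.002, -1.0]]
force: [0.4, -0.3, -0.0]
opening: 0.759
grasp_force: 0.0
```

drive_tool:
  steps:
    - [70,0.31,-0.05,0.05,0,0,0.001]
    - [70,0.62,-0.1,0.1,0,0,0.002]
    - [70,0.931,-0.155,0.167,0,0,0.003]
    - [70,0.931,-0.155,0.167,0,0,0.003]

```text
time_s: 16.05
position: [0.445, 0.2298, 0.1289]
tcp_rot: [[-0.176, 0.984, 0.0], [0.984, 0.176, 0.001], [0.001, 0.0, -1.0]]
force: [-0.7, -0.4, -0.2]
opening: 0.803
grasp_force: 0.0
```

drive_tool:
  steps:
    - [70,0,0,0.2,0,0,0]
    - [70,0,0,0.4,0,0,0]
    - [70,0,0,0.583,0,0,0]
    - [70,0,0,0.583,0,0,0]
    - [70,0,0,0.583,0,0,0]
    - [70,0,0,0.583,0,0,0]

```text
time_s: 16.65
position: [0.4464, 0.2272, 0.0605]
tcp_rot: [[-0.172, 0.985, 0.003], [0.985, 0.172, 0.001], [0.0, 0.003, -1.0]]
force: [-0.2, -0.1, -0.2]
opening: 0.803
grasp_force: 0.0
```

```bash
python3 - <<'E'
from h import *
def red(c,z=.022):
    h=cv2.cvtColor(c["color"],cv2.COLOR_BGR2HSV); m=(((h[...,0]>165)|(h[...,0]<4))&(h[...,1]>150)&(h[...,2]>50)).astype(np.uint8)
    P=cloud(c); m&=((np.hypot(P[...,0]-.445,P[...,1]-.2275)<.05)&(P[...,2]>.005)&(P[...,2]<.04)).astype(np.uint8)
    q=P[m>0]; w=q[q[:,2]>.012][:,:2]; cir=cv2.minEnclosingCircle((w*1000).astype(np.float32)); print(len(q),"circ",cir,"mean",w.mean(0),"zmax",np.percentile(q[:,2],[5,50,95]))
red(np.load("top0.npy",allow_pickle=True).item())
st(); c=optics.capture("wrist"); red(c); cv2.imwrite("pics/w5.png",c["color"])
plan([(445,227.5,3.5,100)])
E
```

```text
21 circ ((445.32452392578125, 233.2021942138672), 14.4191312789917) mean [0.44614456 0.22725219] zmax [0.02329582 0.02562764 0.02851058]
t 16.65 mm [446.4 227.2  60.5] a 99.89 F [-0.2 -0.1 -0.2] open 69.9 grip 0.0 j [ 14.  36. 107.  -0.  36.   4.]
3388 circ ((444.4503173828125, 228.15562438964844), 22.88351058959961) mean [0.444219   0.22878735] zmax [0.01293644 0.02017997 0.02662307]
-> (445, 227.5, 3.5, 100) rows>=2 [0.003, -0.011, 0.476, 0.002, 0.0, -0.001]
```

View pics/w5.png

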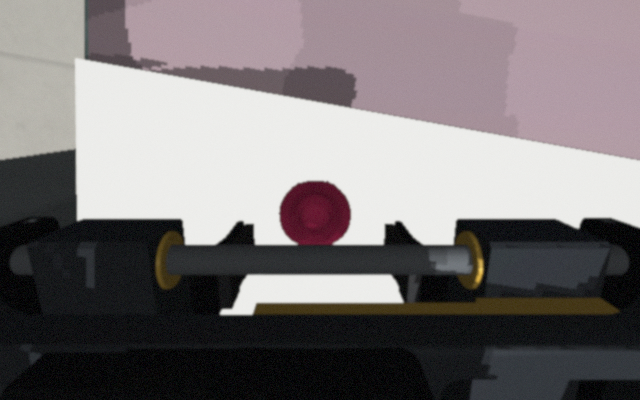

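The wrist view shows the rose at (315,213), between the open fingers and slightly ahead of their bar. I'll descend and grip.

drive_tool:
  steps:
    - [70,0.003,-0.008,0.12,0,0,0]
    - [70,0.003,-0.008,0.24,0,0,0]
    - [70,0.003,-0.008,0.36,0,0,0]
    - [70,0.003,-0.008,0.45,0,0,0]
    - [70,0.003,-0.008,0.472,0,0,0]
    - [70,0.003,-0.008,0.472,0,0,0]
    - [70,0.003,-0.008,0.472,0,0,0]

```text
time_s: 17.4
position: [0.444, 0.2278, 0.0035]
tcp_rot: [[-0.173, 0.985, 0.001], [0.985, 0.173, 0.0], [0.0, 0.001, -1.0]]
force: [0.2, 0.1, -0.6]
opening: 0.804
grasp_force: 0.0
```

drive_tool:
  steps:
    - [56,0,0,0,0,0,0]
    - [52,0,0,0,0,0,0]
    - [48,0,0,0,0,0,0]
    - [44,0,0,0,0,0,0]
    - [36,0,0,0,0,0,0]
    - [36,0,0,0,0,0,0]
    - [36,0,0,0,0,0,0]
    - [36,0,0,0,0,0,0]

```text
time_s: 18.2
position: [0.4436, 0.2277, 0.0031]
tcp_rot: [[-0.173, 0.985, 0.0], [0.985, 0.173, 0.0], [0.0, 0.0, -1.0]]
force: [-0.4, -0.8, 3.2]
opening: 0.533
grasp_force: 30.0
```

```bash
python3 - <<'E'
from h import *
st()
s=read_state();p=s["position"]*1000;R=s["tcp_rot"]
off=float(R[:2,0]@(np.array([445,227.5])-p[:2])); print("off along tool x",off)
a=100.6; tx=np.array([np.cos(np.radians(a)),np.sin(np.radians(a))]); ty=np.array([tx[1],-tx[0]])
t=np.array([654.7,-77.5])-off*tx-0.7*ty; z=p[2]+106
print(t,z); plan([(p[0],p[1],120,100),(550,80,165,a),(t[0],t[1],165,a),(t[0],t[1],z+3,a)])
E
```

```text
t 18.2 mm [443.6 227.7   3.1] a 99.94 F [-0.4 -0.8  3.2] open 46.3 grip 30.0 j [ 14.  43. 109.   0.  29.   4.]
off along tool x -0.4349591081075006
[653.93193394 -77.20122926] 109.09357682094802
-> (np.float64(443.6109598820073), np.float64(227.69815588301893), 120, 100) rows>=3 [0.0, 0.0, -0.974, 0.0, 0.0, -0.001]
->  rows>=2 [-0.683, 0.33, -0.188, 0.0, 0.0, -0.003]
-> (550, 80, 165, 100.6) rows>=2 [-0.685, 0.326, -0.187, 0.0, 0.0, -0.004]
->  rows>=2 [-0.724, 0.305, 0.0, 0.0, 0.0, 0.0]
-> (np.float64(653.9319339401977), np.float64(-77.20122926263548), 165, 100.6) rows>=2 [-0.723, 0.305, 0.0, 0.0, 0.0, 0.0]
-> (np.float64(653.9319339401977), np.float64(-77.20122926263548), np.float64(112.09357682094802), 100.6) rows>=2 [0.0, 0.0, 0.441, 0.0, 0.0, 0.0]
```

drive_tool:
  steps:
    - [36,0,0,-0.05,0,0,0]
    - [36,0,0,-0.2,0,0,0]
    - [36,0,0,-0.4,0,0,0]
    - [36,0,0,-0.6,0,0,0]
    - [36,0,0,-0.8,0,0,0]
    - [36,0,0,-0.974,0,0,0]
    - [36,0,0,-0.974,0,0,0]

```text
time_s: 18.9
position: [0.4452, 0.2282, 0.1224]
tcp_rot: [[-0.173, 0.985, 0.006], [0.985, 0.173, 0.001], [0.0, 0.006, -1.0]]
force: [-0.4, 1.0, -0.0]
opening: 0.525
grasp_force: 30.0
```

drive_tool:
  steps:
    - [36,-0.1,0.05,-0.03,0,0,0]
    - [36,-0.24,0.12,-0.07,0,0,-0.001]
    - [36,-0.39,0.19,-0.11,0,0,-0.002]
    - [36,-0.54,0.26,-0.15,0,0,-0.003]
    - [36,-0.683,0.33,-0.188,0,0,-0.003]

```text
time_s: 19.4
position: [0.4967, 0.1521, 0.1412]
tcp_rot: [[-0.177, 0.984, -0.003], [0.984, 0.177, -0.001], [-0.0, -0.003, -1.0]]
force: [-0.2, 0.7, 0.2]
opening: 0.527
grasp_force: 30.0
```

drive_tool:
  steps:
    - [36,-0.15,0.07,-0.04,0,0,-0.001]
    - [36,-0.3,0.14,-0.08,0,0,-0.002]
    - [36,-0.45,0.21,-0.12,0,0,-0.003]
    - [36,-0.6,0.28,-0.16,0,0,-0.004]
    - [36,-0.685,0.326,-0.187,0,0,-0.004]

```text
time_s: 19.9
position: [0.5504, 0.0777, 0.1638]
tcp_rot: [[-0.181, 0.983, -0.002], [0.983, 0.181, -0.0], [-0.0, -0.002, -1.0]]
force: [0.0, -0.2, 0.3]
opening: 0.529
grasp_force: 30.0
```

drive_tool:
  steps:
    - [36,-0.15,0.06,0,0,0,0]
    - [36,-0.3,0.125,0,0,0,0]
    - [36,-0.45,0.19,0,0,0,0]
    - [36,-0.6,0.25,0,0,0,0]
    - [36,-0.724,0.305,0,0,0,0]

```text
time_s: 20.4
position: [0.6026, -0.0006, 0.1646]
tcp_rot: [[-0.182, 0.983, 0.0], [0.983, 0.182, -0.0], [-0.0, 0.0, -1.0]]
force: [-0.6, -0.4, 0.2]
opening: 0.526
grasp_force: 30.0
```

drive_tool:
  steps:
    - [36,-0.15,0.06,0,0,0,0]
    - [36,-0.3,0.125,0,0,0,0]
    - [36,-0.45,0.19,0,0,0,0]
    - [36,-0.6,0.25,0,0,0,0]
    - [36,-0.69,0.29,0,0,0,0]
    - [36,-0.723,0.305,0,0,0,0]
    - [36,-0.723,0.305,0,0,0,0]

```text
time_s: 21.1
position: [0.6535, -0.0779, 0.1646]
tcp_rot: [[-0.182, 0.983, -0.0], [0.983, 0.182, 0.0], [0.0, -0.0, -1.0]]
force: [-0.3, -0.0, -0.7]
opening: 0.528
grasp_force: 30.0
```

drive_tool:
  steps:
    - [36,0,0,0.1,0,0,0]
    - [36,0,0,0.2,0,0,0]
    - [36,0,0,0.3,0,0,0]
    - [36,0,0,0.4,0,0,0]
    - [36,0,0,0.441,0,0,0]
    - [36,0,0,0.441,0,0,0]
    - [36,0,0,0.441,0,0,0]
    - [36,0,0,0.441,0,0,0]

```text
time_s: 21.9
position: [0.654, -0.0777, 0.1125]
tcp_rot: [[-0.183, 0.983, 0.001], [0.983, 0.183, -0.0], [-0.001, 0.001, -1.0]]
force: [0.4, -0.4, 0.3]
opening: 0.533
grasp_force: 30.0
```

```bash
python3 - <<'E'
from h import *
st(); plan([(653.9,-77.2,109.3,100.6)])
c=optics.capture("wrist"); cv2.imwrite("pics/w6.png",c["color"])
E
```

```text
t 21.9 mm [654.  -77.7 112.5] a 100.54 F [ 0.4 -0.4  0.3] open 46.3 grip 30.0 j [-16.  40.  82.   0.  58. -27.]
-> (653.9, -77.2, 109.3, 100.6) rows>=1 [0.004, 0.0, 0.027, 0.001, 0.0, -0.001]
```

View pics/w6.png

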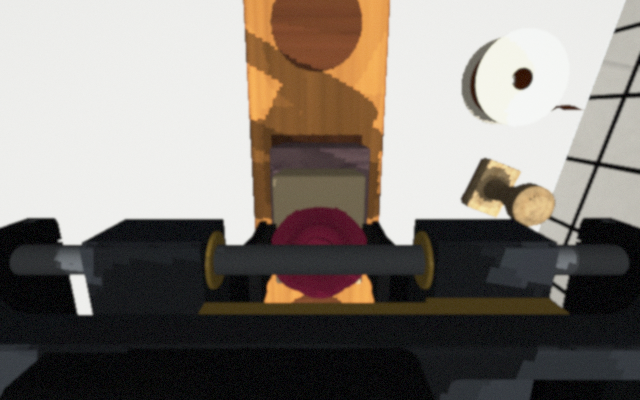

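The rose hangs level at (320,252) above the small box. I'll lower it, release and retreat.

drive_tool:
  steps:
    - [36,0.004,0,0.009,0,0,0]
    - [36,0.004,0,0.018,0,0,0]
    - [36,0.004,0,0.025,0,0,0]
    - [36,0.004,0,0.028,0,0,0]
    - [36,0.004,0,0.028,0,0,0]
    - [36,0.004,0,0.028,0,0,0]
    - [36,0.004,0,0.028,0,0,0]

```text
time_s: 22.65
position: [0.6534, -0.077, 0.1086]
tcp_rot: [[-0.183, 0.983, 0.0], [0.983, 0.183, -0.0], [-0.0, 0.0, -1.0]]
force: [-0.1, -0.1, 0.1]
opening: 0.526
grasp_force: 30.0
```

drive_tool:
  steps:
    - [48,0,0,0,0,0,0]
    - [53,0,0,0,0,0,0]
    - [62,0,0,0,0,0,0]
    - [62,0,0,0,0,0,0]
    - [62,0,0,0,0,0,0]

```text
time_s: 23.15
position: [0.6534, -0.077, 0.1086]
tcp_rot: [[-0.183, 0.983, 0.0], [0.983, 0.183, 0.0], [0.0, 0.0, -1.0]]
force: [0.4, -0.8, -0.4]
opening: 0.701
grasp_force: 0.0
```

drive_tool:
  steps:
    - [62,0,0,-0.08,0,0,0]
    - [62,0,0,-0.3,0,0,0]
    - [62,0,0,-0.6,0,0,0]
    - [62,0,0,-0.6,0,0,0]

```text
time_s: 23.55
position: [0.6572, -0.078, 0.1869]
tcp_rot: [[-0.183, 0.983, 0.012], [0.983, 0.183, -0.003], [-0.005, 0.011, -1.0]]
force: [0.5, -0.2, 0.5]
opening: 0.714
grasp_force: 0.0
```

drive_tool:
  steps:
    - [62,0.3,-0.35,0,0,0,0]
    - [70,0.6,-0.7,0,0,0,0]
    - [80,0.9,-0.9,0,0,0,0]
    - [80,0.9,-0.9,0,0,0,0]
    - [80,0.9,-0.9,0,0,0,0]

```text
time_s: 24.05
position: [0.5267, 0.0103, 0.1811]
tcp_rot: [[-0.185, 0.983, 0.0], [0.983, 0.185, -0.0], [-0.0, 0.0, -1.0]]
force: [0.1, -0.8, 0.1]
opening: 0.904
grasp_force: 0.0
```

```bash
python3 - <<'E'
from h import *
st(); c=optics.capture("top")
top_of(c,655,-77,.106,60,.004); q=top_of(c,655,-77,.128,40,.012)
print(cv2.minEnclosingCircle((q[:,:2]*1000).astype(np.float32)))
c=optics.capture("scene"); cv2.imwrite("pics/s7.png",cv2.resize(c["color"][130:290,220:420],None,fx=3,fy=3))
plan([(439.5,102.8,160,100.6),(439.5,102.8,110,100.6)])
E
```

```text
t 24.05 mm [526.7  10.3 181.1] a 100.64 F [ 0.1 -0.8  0.1] open 78.6 grip 0.0 j [-11.  26.  99.  -0.  55. -22.]
185 z 0.1054 rect [654.6 -77.6  51.8  64.8  10.2] mean [649.8 -76.1] circ 
252 z 0.1254 rect [654.7 -78.2  46.2  45.1 -89.3] mean [655.  -77.9] circ 
((654.751220703125, -77.51170349121094), 23.991748809814453)
-> (439.5, 102.8, 160, 100.6) rows>=3 [0.908, -0.593, 0.174, 0.002, 0.001, -0.001]
-> (439.5, 102.8, 110, 100.6) rows>=1 [0.0, 0.0, 0.416, 0.0, 0.0, 0.0]
```

View pics/s7.png

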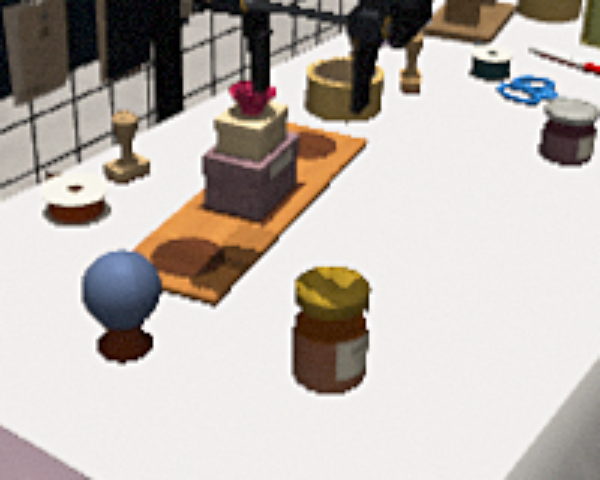

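The stack stands upright at (255,140). Now the tall jar, at (332,330) in the crop.

drive_tool:
  steps:
    - [80,0.3,-0.2,0.06,0,0,0]
    - [80,0.6,-0.4,0.12,0,0,0]
    - [80,0.908,-0.593,0.174,0,0,0]
    - [80,0.908,-0.593,0.174,0,0,0]
    - [80,0.908,-0.593,0.174,0,0,0]

```text
time_s: 24.65
position: [0.4393, 0.1034, 0.1598]
tcp_rot: [[-0.184, 0.983, 0.002], [0.983, 0.184, -0.0], [-0.001, 0.002, -1.0]]
force: [0.3, -0.2, 0.0]
opening: 0.917
grasp_force: 0.0
```

drive_tool:
  steps:
    - [82,0,0,0.2,0,0,0]
    - [82,0,0,0.416,0,0,0]
    - [82,0,0,0.416,0,0,0]
    - [82,0,0,0.416,0,0,0]
    - [82,0,0,0.416,0,0,0]

```text
time_s: 25.15
position: [0.4395, 0.1029, 0.1106]
tcp_rot: [[-0.182, 0.983, 0.003], [0.983, 0.182, -0.0], [-0.001, 0.003, -1.0]]
force: [-0.3, -0.5, 0.3]
opening: 0.944
grasp_force: 0.0
```

```bash
python3 - <<'E'
from h import *
st();c=optics.capture("wrist"); q=top_of(c,439.5,102.8,.085,40,.006); print(cv2.minEnclosingCircle((q[:,:2]*1000).astype(np.float32)))
plan([(439.5,102.8,23,100.6)])
E
```

```text
t 25.15 mm [439.5 102.9 110.6] a 100.48 F [-0.3 -0.5  0.3] open 82.1 grip 0.0 j [ -1.  28. 113.  -0.  39. -12.]
5588 z 0.084 rect [437.2 111.8  58.6  45.3 -79.6] mean [437.6 110.6] circ 
((438.5330505371094, 105.17742919921875), 29.52050018310547)
-> (439.5, 102.8, 23, 100.6) rows>=2 [-0.002, 0.0, 0.731, 0.002, 0.0, -0.001]
```

drive_tool:
  steps:
    - [82,-0.002,0,0.12,0,0,0]
    - [82,-0.002,0,0.27,0,0,0]
    - [82,-0.002,0,0.42,0,0,0]
    - [82,-0.002,0,0.57,0,0,0]
    - [82,-0.002,0,0.69,0,0,0]
    - [82,-0.002,0,0.729,0,0,0]
    - [82,-0.002,0,0.729,0,0,0]
    - [82,-0.002,0,0.729,0,0,0]

```text
time_s: 26.0
position: [0.4383, 0.1032, 0.023]
tcp_rot: [[-0.183, 0.983, 0.002], [0.983, 0.183, -0.0], [-0.0, 0.002, -1.0]]
force: [0.1, 0.8, -0.3]
opening: 0.939
grasp_force: 0.0
```

drive_tool:
  steps:
    - [68,0,0,0,0,0,0]
    - [64,0,0,0,0,0,0]
    - [60,0,0,0,0,0,0]
    - [56,0,0,0,0,0,0]
    - [48,0,0,0,0,0,0]
    - [48,0,0,0,0,0,0]
    - [48,0,0,0,0,0,0]
    - [48,0,0,0,0,0,0]

```text
time_s: 26.8
position: [0.4383, 0.1033, 0.0226]
tcp_rot: [[-0.183, 0.983, 0.001], [0.983, 0.183, 0.0], [-0.0, 0.001, -1.0]]
force: [0.6, 1.8, 5.2]
opening: 0.684
grasp_force: 30.0
```

```bash
python3 - <<'E'
from h import *
st()
s=read_state();p=s["position"]*1000;R=s["tcp_rot"]
off=float(R[:2,0]@(np.array([439.5,102.8])-p[:2])); print("off along tool x",off)
a=100.6; tx=np.array([np.cos(np.radians(a)),np.sin(np.radians(a))]); ty=np.array([tx[1],-tx[0]])
C=np.array([654.4,-77.0])
t=C+130*tx-off*tx-0.7*ty; z=p[2]+12
print(t,z,C+130*tx); plan([(p[0],p[1],75,a),(t[0],t[1],75,a),(t[0],t[1],z+3,a)])
E
```

```text
t 26.8 mm [438.3 103.3  22.6] a 100.54 F [0.6 1.8 5.2] open 59.5 grip 30.0 j [ -1.  39. 115.   0.  25. -12.]
off along tool x -0.7209520225672578
[629.66564958  51.36147867] 34.55920472466106 [630.48632442  50.78159539]
-> (np.float64(438.25223466487864), np.float64(103.30116217465856), 75, 100.6) rows>=2 [0.0, 0.001, -0.437, 0.001, 0.0, -0.001]
->  rows>=2 [-0.36, 0.744, 0.0, 0.0, 0.0, 0.0]
-> (np.float64(629.6656495776634), np.float64(51.36147867203538), 75, 100.6) rows>=2 [-0.36, 0.744, 0.0, 0.0, 0.0, 0.0]
-> (np.float64(629.6656495776634), np.float64(51.36147867203538), np.float64(37.55920472466106), 100.6) rows>=1 [0.0, 0.0, 0.312, 0.0, 0.0, 0.0]
```

drive_tool:
  steps:
    - [48,0,0,-0.03,0,0,0]
    - [48,0,0,-0.1,0,0,0]
    - [48,0,0,-0.2,0,0,0]
    - [48,0,0,-0.32,0,0,0]
    - [48,0,0,-0.437,0,0,0]
    - [48,0,0,-0.437,0,0,0]

```text
time_s: 27.4
position: [0.4379, 0.1033, 0.076]
tcp_rot: [[-0.183, 0.983, 0.002], [0.983, 0.183, -0.0], [-0.0, 0.002, -1.0]]
force: [0.0, -0.5, -3.5]
opening: 0.686
grasp_force: 30.0
```

drive_tool:
  steps:
    - [48,-0.03,0.06,0,0,0,0]
    - [48,-0.09,0.19,0,0,0,0]
    - [48,-0.16,0.33,0,0,0,0]
    - [48,-0.23,0.47,0,0,0,0]
    - [48,-0.3,0.61,0,0,0,0]
    - [48,-0.36,0.744,0,0,0,0]

```text
time_s: 28.0
position: [0.5339, 0.0766, 0.0735]
tcp_rot: [[-0.183, 0.983, -0.002], [0.983, 0.183, 0.0], [0.0, -0.002, -1.0]]
force: [-0.2, -0.3, -3.1]
opening: 0.685
grasp_force: 30.0
```

drive_tool:
  steps:
    - [48,-0.07,0.14,0,0,0,0]
    - [48,-0.14,0.28,0,0,0,0]
    - [48,-0.21,0.42,0,0,0,0]
    - [48,-0.27,0.56,0,0,0,0]
    - [48,-0.33,0.68,0,0,0,0]
    - [48,-0.36,0.744,0,0,0,0]
    - [48,-0.36,0.744,0,0,0,0]
    - [48,-0.36,0.744,0,0,0,0]

```text
time_s: 28.8
position: [0.6275, 0.0511, 0.0737]
tcp_rot: [[-0.183, 0.983, -0.003], [0.983, 0.183, 0.0], [0.001, -0.003, -1.0]]
force: [-0.4, -0.1, -3.0]
opening: 0.686
grasp_force: 30.0
```

drive_tool:
  steps:
    - [48,0,0,0.07,0,0,0]
    - [48,0,0,0.15,0,0,0]
    - [48,0,0,0.23,0,0,0]
    - [48,0,0,0.29,0,0,0]
    - [48,0,0,0.312,0,0,0]
    - [48,0,0,0.312,0,0,0]
    - [48,0,0,0.312,0,0,0]
    - [48,0,0,0.312,0,0,0]

```text
time_s: 29.6
position: [0.6294, 0.0509, 0.0377]
tcp_rot: [[-0.183, 0.983, 0.001], [0.983, 0.183, -0.0], [-0.0, 0.001, -1.0]]
force: [-1.0, 0.5, -2.9]
opening: 0.684
grasp_force: 30.0
```

```bash
python3 - <<'E'
from h import *
st(); plan([(629.7,51.4,34.7,100.6)])
E
```

```text
t 29.6 mm [629.4  50.9  37.7] a 100.54 F [-1.   0.5 -2.9] open 59.5 grip 30.0 j [ -5.  45.  88.  -0.  47. -16.]
-> (629.7, 51.4, 34.7, 100.6) rows>=1 [0.003, 0.003, 0.025, 0.001, 0.0, -0.001]
```

drive_tool:
  steps:
    - [48,0.003,0.003,0.008,0,0,0]
    - [48,0.003,0.003,0.015,0,0,0]
    - [48,0.003,0.003,0.021,0,0,0]
    - [48,0.003,0.003,0.026,0,0,0]
    - [48,0.003,0.003,0.026,0,0,0]
    - [48,0.003,0.003,0.026,0,0,0]

```text
time_s: 30.2
position: [0.6293, 0.0514, 0.0346]
tcp_rot: [[-0.183, 0.983, 0.0], [0.983, 0.183, 0.0], [-0.0, 0.0, -1.0]]
force: [-1.2, 0.8, 1.9]
opening: 0.686
grasp_force: 30.0
```

drive_tool:
  steps:
    - [60,0,0,0,0,0,0]
    - [65,0,0,0,0,0,0]
    - [76,0,0,0,0,0,0]
    - [80,0,0,0,0,0,0]
    - [80,0,0,0,0,0,0]

```text
time_s: 30.7
position: [0.6294, 0.0513, 0.034]
tcp_rot: [[-0.183, 0.983, 0.0], [0.983, 0.183, -0.0], [-0.0, 0.0, -1.0]]
force: [-1.2, -0.5, -1.0]
opening: 0.893
grasp_force: 0.0
```

drive_tool:
  steps:
    - [80,0,0,-0.08,0,0,0]
    - [80,0,0,-0.35,0,0,0]
    - [80,0,0,-0.7,0,0,0]
    - [80,0,0,-1,0,0,0]
    - [80,0,0,-1,0,0,0]

```text
time_s: 31.2
position: [0.6335, 0.0512, 0.1609]
tcp_rot: [[-0.183, 0.983, 0.013], [0.983, 0.183, -0.001], [-0.003, 0.013, -1.0]]
force: [0.4, 0.2, 0.2]
opening: 0.92
grasp_force: 0.0
```

drive_tool:
  steps:
    - [80,0,-0.35,0,0,0,0]
    - [80,0,-0.7,0,0,0,0]
    - [80,0,-1,0,0,0,0]
    - [80,0,-1,0,0,0,0]
    - [80,0,-1,0,0,0,0]

```text
time_s: 31.7
position: [0.511, 0.0294, 0.1545]
tcp_rot: [[-0.182, 0.983, 0.001], [0.983, 0.182, -0.0], [-0.0, 0.001, -1.0]]
force: [0.7, 0.0, 0.3]
opening: 0.92
grasp_force: 0.0
```

```bash
python3 - <<'E'
from h import *
st(); plan([(446.2,-379,150,100.6),(446.2,-379,90,100.6)])
E
```

```text
t 31.7 mm [511.   29.4 154.5] a 100.51 F [0.7 0.  0.3] open 80.1 grip 0.0 j [ -9.  27. 102.   0.  51. -20.]
->  rows>=3 [-0.812, -0.288, 0.009, 0.0, 0.0, 0.0]
->  rows>=3 [-0.812, -0.288, 0.009, 0.0, 0.0, 0.0]
->  rows>=3 [-0.812, -0.288, 0.009, 0.0, 0.0, -0.001]
-> (446.2, -379, 150, 100.6) rows>=3 [-0.811, -0.289, 0.01, 0.0, 0.0, 0.0]
-> (446.2, -379, 90, 100.6) rows>=2 [0.0, -0.001, 0.5, 0.0, 0.0, 0.0]
```

drive_tool:
  steps:
    - [80,-0.27,-0.1,0,0,0,0]
    - [80,-0.54,-0.19,0,0,0,0]
    - [80,-0.812,-0.288,0.009,0,0,0]

```text
time_s: 32.0
position: [0.4974, -0.0741, 0.1534]
tcp_rot: [[-0.184, 0.983, 0.003], [0.983, 0.184, -0.001], [-0.002, 0.003, -1.0]]
force: [1.1, 0.7, -0.3]
opening: 0.92
grasp_force: 0.0
```

drive_tool:
  steps:
    - [80,-0.27,-0.1,0,0,0,0]
    - [80,-0.54,-0.19,0,0,0,0]
    - [80,-0.812,-0.288,0.009,0,0,0]

```text
time_s: 32.3
position: [0.4809, -0.1772, 0.1522]
tcp_rot: [[-0.183, 0.983, 0.003], [0.983, 0.183, -0.002], [-0.002, 0.002, -1.0]]
force: [0.7, -0.1, -1.3]
opening: 0.923
grasp_force: 0.0
```

drive_tool:
  steps:
    - [80,-0.27,-0.1,0,0,0,0]
    - [80,-0.54,-0.19,0,0,0,0]
    - [80,-0.812,-0.288,0.009,0,0,0]

```text
time_s: 32.6
position: [0.4644, -0.2797, 0.1512]
tcp_rot: [[-0.183, 0.983, 0.002], [0.983, 0.183, -0.002], [-0.002, 0.002, -1.0]]
force: [1.1, -0.7, -0.7]
opening: 0.92
grasp_force: 0.0
```

drive_tool:
  steps:
    - [82,-0.27,-0.1,0,0,0,0]
    - [82,-0.54,-0.19,0,0,0,0]
    - [82,-0.811,-0.289,0.01,0,0,0]
    - [82,-0.811,-0.289,0.01,0,0,0]

```text
time_s: 33.0
position: [0.4479, -0.3857, 0.15]
tcp_rot: [[-0.179, 0.984, 0.004], [0.984, 0.179, -0.006], [-0.007, 0.002, -1.0]]
force: [0.5, -0.7, -0.5]
opening: 0.942
grasp_force: 0.0
```

drive_tool:
  steps:
    - [82,0,0,0.2,0,0,0]
    - [82,0,0,0.4,0,0,0]
    - [82,0,0,0.5,0,0,0]
    - [82,0,0,0.5,0,0,0]
    - [82,0,0,0.5,0,0,0]
    - [82,0,0,0.5,0,0,0]

```text
time_s: 33.6
position: [0.4474, -0.3796, 0.0908]
tcp_rot: [[-0.183, 0.983, 0.002], [0.983, 0.183, -0.002], [-0.002, 0.001, -1.0]]
force: [0.1, -0.3, -0.2]
opening: 0.941
grasp_force: 0.0
```

```bash
python3 - <<'E'
from h import *
st(); plan([(446.2,-379,11,100.6)])
c=optics.capture("top"); q=top_of(c,630,51,.097,40,.006); print(cv2.minEnclosingCircle((q[:,:2]*1000).astype(np.float32)))
top_of(c,655,-77,.106,60,.004); q=top_of(c,655,-77,.128,40,.012); print(cv2.minEnclosingCircle((q[:,:2]*1000).astype(np.float32)))
cv2.imwrite("pics/t8.png",cv2.resize(c["color"][120:320,180:500],None,fx=2,fy=2))
c=np.load("top0.npy",allow_pickle=True).item()
for x,y,z in ((439.5,102.8,.085),(446,-379,.06)): q=top_of(c,x,y,z,40,.006); print(cv2.minEnclosingCircle((q[:,:2]*1000).astype(np.float32)))
E
```

```text
t 33.6 mm [ 447.4 -379.6   90.8] a 100.57 F [ 0.1 -0.3 -0.2] open 81.9 grip 0.0 j [-51.  37.  94.   0.  48. -62.]
-> (446.2, -379, 11, 100.6) rows>=2 [0.008, -0.01, 0.665, 0.001, 0.001, 0.0]
369 z 0.0966 rect [630.9  51.4  58.8  56.  -44.2] mean [629.6  50.8] circ 
((630.0957641601562, 51.57479476928711), 29.798402786254883)
189 z 0.1055 rect [654.5 -77.6  51.3  64.7   9.9] mean [649.  -76.5] circ 
252 z 0.126 rect [654.9 -78.2  46.5  45.2 -89.5] mean [655.  -77.9] circ 
((654.4117431640625, -77.5029067993164), 24.057313919067383)
385 z 0.0841 rect [439.4 102.5  58.1  56.8 -19.1] mean [439.5 102.6] circ 
((439.44305419921875, 102.949462890625), 29.614315032958984)
368 z 0.0593 rect [ 4.463e+02 -3.792e+02  5.430e+01  5.840e+01  4.000e-01] mean [ 446.1 -378.8] circ 
((446.1752014160156, -379.21923828125), 29.681194305419922)
```

View pics/t8.png

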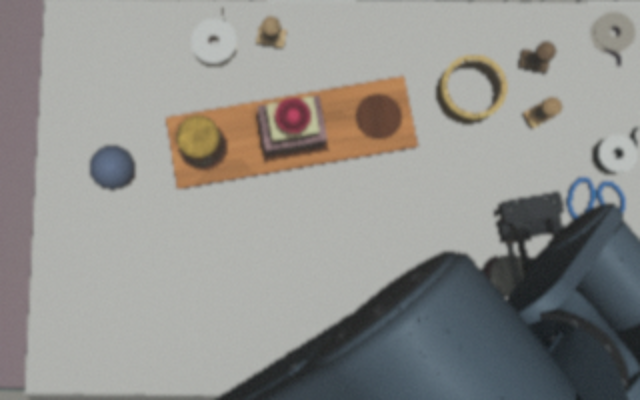

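The tall jar sits on its disc at (198,140), the rose is on the stack, and the right disc at (378,116) is free. I'll grip the short jar.

drive_tool:
  steps:
    - [82,0.008,-0.006,0.12,0,0,0]
    - [82,0.008,-0.006,0.27,0,0,0]
    - [82,0.008,-0.006,0.42,0,0,0]
    - [82,0.008,-0.006,0.56,0,0,0]
    - [82,0.008,-0.006,0.64,0,0,0]
    - [82,0.008,-0.006,0.663,0,0,0]
    - [82,0.008,-0.006,0.663,0,0,0]
    - [82,0.008,-0.006,0.663,0,0,0]

```text
time_s: 34.45
position: [0.4461, -0.3787, 0.011]
tcp_rot: [[-0.183, 0.983, 0.001], [0.983, 0.183, -0.001], [-0.001, 0.001, -1.0]]
force: [0.5, 0.1, -0.3]
opening: 0.946
grasp_force: 0.0
```

drive_tool:
  steps:
    - [68,0,0,0,0,0,0]
    - [64,0,0,0,0,0,0]
    - [60,0,0,0,0,0,0]
    - [56,0,0,0,0,0,0]
    - [48,0,0,0,0,0,0]
    - [48,0,0,0,0,0,0]
    - [48,0,0,0,0,0,0]
    - [48,0,0,0,0,0,0]

```text
time_s: 35.25
position: [0.4454, -0.3782, 0.0104]
tcp_rot: [[-0.183, 0.983, -0.0], [0.983, 0.183, -0.0], [0.0, -0.0, -1.0]]
force: [-1.7, -0.2, 4.7]
opening: 0.684
grasp_force: 30.0
```

```bash
python3 - <<'E'
from h import *
st()
s=read_state();p=s["position"]*1000;R=s["tcp_rot"]
off=float(R[:2,0]@(np.array([446.2,-379.1])-p[:2])); print("off along tool x",off)
a=100.6; tx=np.array([np.cos(np.radians(a)),np.sin(np.radians(a))]); ty=np.array([tx[1],-tx[0]])
C=np.array([654.4,-77.0])
t=C-130*tx-off*tx-0.7*ty; z=p[2]+12
print(t,z,C-130*tx); plan([(p[0],p[1],75,a),(t[0],t[1],75,a),(t[0],t[1],z+3,a)])
E
```

```text
t 35.25 mm [ 445.4 -378.2   10.4] a 100.56 F [-1.7 -0.2  4.7] open 59.5 grip 30.0 j [-51.  45.  96.  -0.  39. -62.]
off along tool x -1.0631756454441852
[ 677.43004824 -203.86532841] 22.382083927724132 [ 678.31367558 -204.78159539]
-> (np.float64(445.4098302149999), np.float64(-378.16577413448454), 75, 100.6) rows>=2 [0.0, 0.0, -0.538, 0.0, 0.0, -0.001]
->  rows>=2 [0.357, 0.723, 0.0, 0.0, 0.0, 0.0]
->  rows>=2 [0.357, 0.723, -0.001, 0.0, 0.0, 0.0]
-> (np.float64(677.430048239331), np.float64(-203.86532841060898), 75, 100.6) rows>=2 [0.356, 0.722, 0.0, 0.0, 0.0, 0.0]
-> (np.float64(677.430048239331), np.float64(-203.86532841060898), np.float64(25.382083927724132), 100.6) rows>=1 [0.0, 0.0, 0.413, 0.0, 0.0, 0.0]
```

drive_tool:
  steps:
    - [48,0,0,-0.03,0,0,0]
    - [48,0,0,-0.1,0,0,0]
    - [48,0,0,-0.2,0,0,0]
    - [48,0,0,-0.32,0,0,0]
    - [48,0,0,-0.44,0,0,0]
    - [48,0,0,-0.538,0,0,0]
    - [48,0,0,-0.538,0,0,0]

```text
time_s: 35.95
position: [0.4467, -0.3794, 0.0773]
tcp_rot: [[-0.183, 0.983, 0.003], [0.983, 0.183, -0.004], [-0.004, 0.002, -1.0]]
force: [0.2, -0.3, -3.2]
opening: 0.686
grasp_force: 30.0
```

drive_tool:
  steps:
    - [48,0.03,0.06,0,0,0,0]
    - [48,0.09,0.18,0,0,0,0]
    - [48,0.16,0.32,0,0,0,0]
    - [48,0.23,0.46,0,0,0,0]
    - [48,0.3,0.6,0,0,0,0]
    - [48,0.357,0.723,0,0,0,0]

```text
time_s: 36.55
position: [0.5242, -0.318, 0.0738]
tcp_rot: [[-0.184, 0.983, -0.001], [0.983, 0.184, 0.002], [0.002, -0.001, -1.0]]
force: [-0.7, 0.0, -2.0]
opening: 0.682
grasp_force: 30.0
```

drive_tool:
  steps:
    - [48,0.07,0.14,0,0,0,0]
    - [48,0.14,0.28,0,0,0,0]
    - [48,0.21,0.43,0,0,0,0]
    - [48,0.28,0.57,0,0,0,0]
    - [48,0.357,0.723,0,0,0,0]

```text
time_s: 37.05
position: [0.6015, -0.2609, 0.0743]
tcp_rot: [[-0.183, 0.983, -0.001], [0.983, 0.183, 0.0], [0.001, -0.001, -1.0]]
force: [0.0, -0.2, -2.0]
opening: 0.682
grasp_force: 30.0
```

drive_tool:
  steps:
    - [48,0.07,0.14,0,0,0,0]
    - [48,0.14,0.28,0,0,0,0]
    - [48,0.21,0.42,0,0,0,0]
    - [48,0.27,0.55,0,0,0,0]
    - [48,0.33,0.66,0,0,0,0]
    - [48,0.356,0.722,0,0,0,0]
    - [48,0.356,0.722,0,0,0,0]
    - [48,0.356,0.722,0,0,0,0]

```text
time_s: 37.85
position: [0.6775, -0.2045, 0.0745]
tcp_rot: [[-0.183, 0.983, -0.001], [0.983, 0.183, -0.0], [0.0, -0.001, -1.0]]
force: [0.6, -0.0, -1.7]
opening: 0.68
grasp_force: 30.0
```

drive_tool:
  steps:
    - [48,0,0,0.08,0,0,0]
    - [48,0,0,0.18,0,0,0]
    - [48,0,0,0.28,0,0,0]
    - [48,0,0,0.37,0,0,0]
    - [48,0,0,0.413,0,0,0]
    - [48,0,0,0.413,0,0,0]
    - [48,0,0,0.413,0,0,0]
    - [48,0,0,0.413,0,0,0]

```text
time_s: 38.65
position: [0.6784, -0.2045, 0.0257]
tcp_rot: [[-0.183, 0.983, 0.001], [0.983, 0.183, -0.0], [-0.001, 0.001, -1.0]]
force: [1.1, 0.1, -1.5]
opening: 0.68
grasp_force: 30.0
```

```bash
python3 - <<'E'
from h import *
st(); plan([(677.4,-203.9,22.6,100.6)])
E
```

```text
t 38.65 mm [ 678.4 -204.5   25.7] a 100.55 F [ 1.1  0.1 -1.5] open 59.2 grip 30.0 j [-26.  50.  76.   0.  54. -36.]
-> (677.4, -203.9, 22.6, 100.6) rows>=1 [0.006, -0.007, 0.025, 0.001, 0.0, -0.001]
```

drive_tool:
  steps:
    - [48,0.005,-0.005,0.008,0,0,0]
    - [48,0.005,-0.005,0.015,0,0,0]
    - [48,0.005,-0.005,0.021,0,0,0]
    - [48,0.005,-0.005,0.026,0,0,0]
    - [48,0.005,-0.005,0.027,0,0,0]
    - [48,0.005,-0.005,0.027,0,0,0]

```text
time_s: 39.25
position: [0.6772, -0.2038, 0.0224]
tcp_rot: [[-0.183, 0.983, 0.0], [0.983, 0.183, -0.0], [-0.0, 0.0, -1.0]]
force: [0.1, 0.7, 2.8]
opening: 0.682
grasp_force: 30.0
```

drive_tool:
  steps:
    - [60,0,0,0,0,0,0]
    - [65,0,0,0,0,0,0]
    - [76,0,0,0,0,0,0]
    - [80,0,0,0,0,0,0]
    - [80,0,0,0,0,0,0]

```text
time_s: 39.75
position: [0.6773, -0.2039, 0.0217]
tcp_rot: [[-0.183, 0.983, 0.0], [0.983, 0.183, -0.0], [-0.0, 0.0, -1.0]]
force: [0.9, -0.3, -0.7]
opening: 0.891
grasp_force: 0.0
```

drive_tool:
  steps:
    - [80,0,0,-0.08,0,0,0]
    - [80,0,0,-0.35,0,0,0]
    - [80,0,0,-0.7,0,0,0]
    - [80,0,0,-1,0,0,0]
    - [80,0,0,-1,0,0,0]

```text
time_s: 40.25
position: [0.6815, -0.2057, 0.1497]
tcp_rot: [[-0.183, 0.983, 0.013], [0.983, 0.183, -0.006], [-0.008, 0.011, -1.0]]
force: [-0.2, -0.1, 1.0]
opening: 0.919
grasp_force: 0.0
```

drive_tool:
  steps:
    - [80,-0.3,-0.35,0,0,0,0]
    - [80,-0.6,-0.7,0,0,0,0]
    - [80,-0.9,-1,0,0,0,0]
    - [80,-0.9,-1,0,0,0,0]
    - [80,-0.9,-1,0,0,0,0]

```text
time_s: 40.75
position: [0.5776, -0.3339, 0.1418]
tcp_rot: [[-0.179, 0.984, -0.0], [0.984, 0.179, 0.0], [0.0, -0.0, -1.0]]
force: [0.8, 0.0, -0.0]
opening: 0.92
grasp_force: 0.0
```

drive_tool:
  steps:
    - [80,-0.3,-0.2,0,0,0,0]
    - [80,-0.6,-0.4,0,0,0,0]
    - [80,-0.6,-0.6,0,0,0,0]
    - [80,-0.6,-0.6,0,0,0,0]
    - [80,-0.6,-0.6,0,0,0,0]
    - [80,-0.6,-0.6,0,0,0,0]

```text
time_s: 41.35
position: [0.523, -0.4143, 0.142]
tcp_rot: [[-0.185, 0.983, 0.001], [0.983, 0.185, 0.0], [0.0, 0.001, -1.0]]
force: [1.0, -1.0, 1.0]
opening: 0.92
grasp_force: 0.0
```

```bash
python3 - <<'E'
from h import *
st(); c=optics.capture("top")
for x,y,z,t in ((630,51,.097,.006),(678,-205,.072,.006),(655,-77,.128,.012),(795,-46,.072,.012),(790,40,.026,.012)):
    q=top_of(c,x,y,z,45,t); print(cv2.minEnclosingCircle((q[:,:2]*1000).astype(np.float32)))
top_of(c,655,-77,.106,60,.004); top_of(c,655,-77,.070,60,.006)
cv2.imwrite("pics/t9.png",cv2.resize(c["color"][120:320,180:500],None,fx=2,fy=2))
E
```

```text
t 41.35 mm [ 523.  -414.3  142. ] a 100.66 F [ 1. -1.  1.] open 80.0 grip 0.0 j [-48.  39.  80.   0.  62. -59.]
367 z 0.0963 rect [630.4  51.   59.1  55.8 -44. ] mean [629.8  50.9] circ 
((630.00146484375, 51.4139289855957), 29.63504981994629)
341 z 0.0718 rect [ 678.3 -204.5   55.4   57.3   45.5] mean [ 678.  -204.3] circ 
((678.4038696289062, -204.7100372314453), 29.499935150146484)
254 z 0.1255 rect [655.1 -78.2  46.5  45.2 -89.5] mean [655.1 -78. ] circ 
((654.8239135742188, -77.63057708740234), 24.19834327697754)
84 z 0.0721 rect [794.4 -46.4  26.2  26.8  47.1] mean [793.8 -46.7] circ 
((795.6978759765625, -46.20256042480469), 14.481761932373047)
387 z 0.0267 rect [785.1  38.   66.3  65.9 -56.6] mean [785.4  37.7] circ 
((788.7670288085938, 37.590065002441406), 36.960880279541016)
179 z 0.1055 rect [654.3 -77.4  51.5  65.    9.7] mean [648.9 -76.4] circ 
260 z 0.0697 rect [654.8 -77.6  66.2  87.8  10.4] mean [645.  -76.6] circ
```

View pics/t9.png

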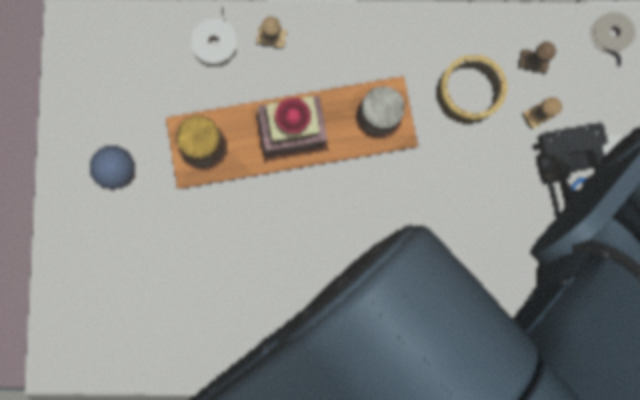

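All pieces are in place: tall jar at (198,140), stack at (292,120), short jar at (382,108). The stamp and spool are where they were, and the hand is clear.

```bash
python3 -c "
from h import *
print(order.hand_in())"
```

```text
the job is handed in; nothing more can be done
None
```

The gift display is set out as asked and handed in: by the last top-camera measurement every piece is within about 1 mm of its target, the stamp and spool are still where they were, and it took about 41 s of the 128 s allowed.

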